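# Start up the wood carver's bench

### The arm

A 6-joint arm with a two-finger parallel gripper is mounted at the origin on the work surface. World frame = base frame: x ahead of the robot, y to its left, z up, the work surface at z = 0. Lengths are in mm, angles in rad, forces in N, time in s.
With the tool pointing down it reaches from about 250 to 800 mm from the base axis. Payload 8.5 kg.
Tool frame: the origin (TCP) lies midway between the tips of the shut fingers; the grasp point (between the pads) lies 19 mm behind it; z points along the fingers, y is the line along which they close (so a half turn about z gives the same grasp; the last joint's range is limited). The gripper opens to 85 mm and grips with 20 to 120 N. Pads are 22 mm wide; open, the fingers measure 114 mm over their backs; the gripper's body (76 mm by 85 mm) begins 54 mm behind the grasp point. The pads swing forward as they close: fully open they stand 13 mm farther back than shut.
Start: joints at [1.181, 0.238, -0.013, 1.319, 0, 1.571], TCP at [199.483, 485.577, 231.276] pointing down, gripper open.
Joint ranges: [-2.66, 2.66], [-1.03, 1.9], [-1.14, 1.46], [-1.82, 2.27], [-1.45, 1.34], [-3.14, 3.14]. Speed limits (rad/s): [2.22, 2.22, 2.79, 3.14, 3.14, 3.14].

### API

Orientations are given as a unit quaternion [x, y, z, w].
In Python, from station import * gives the robot as it stands. Calls block until the motion is done:
- movep(position, orientation): joint-space move of the TCP to a pose.
- line_to(position, rotation=None, speed=150): straight line of the TCP; rotation=None keeps the orientation; speed is the mean speed in mm/s.
- set_joints(angles): joint-space move.
- ungrasp() and grab(): open the fingers fully, or close them until they stop; the grip force is fixed at half the most.
- hold(seconds).
- ik(position, orientation): joint angles nearest the present ones, or None.
- get_obs(): the state.
- get_image(name): name is "scene" or "top"; returns the picture (384x512x3 uint8, red, green, blue); there is no depth.
- camera_model(name): a dict with "fx", "fy", "cx", "cy" (pixels), "view" (4x4, takes a point from world to camera coordinates). Camera axes: x right, y down, z forward; pixel columns grow to the right and rows downward; lengths in mm; the calibration is good to about 2 mm. A picture is of the moment at which its call begins. camera_model takes no time and is no camera call.
A pose or a line that the arm cannot do raises Unreachable and nothing moves.
- close_job(): hands the job in; it is judged then, once.
The state is a dict: "clock": time; "q": joint angles; "joint_velocities": joint speeds; "tau": joint torques, N m; "tool_pos": TCP position; "tcp_rot": TCP orientation; "wrist_force": force on the tool from outside, world axes, zero at the start; "torque": the same for the moment, N m; "opening": opening from 0.0 (shut) to 1.0 (fully open); "finger_force": force on a finger pad.
Only numpy, scipy, OpenCV 4.12 (cv2) and the standard library are available. Lean on these libraries where they do the work, as an engineer would, in place of code of your own. Each camera call takes 0.05 s, during which the arm holds its last target. There are 200 camera calls.

### The job

Get the carving bench ready for power carving by pressing its three switches in this order: first press down the white-ridged end of the orange mains paddle until it tips fully over, then press the green button on the black remote fully in to start the dust extraction, and last press the blue button on the aluminium vacuum clamp fully in to hold the carved panel. Only press: do not lift or shift the remote, the panel or any of the tools and things lying around, and leave the red stop button alone.

Things in the scene. Friction and masses are not known exactly. Their poses are not given: they have to be found in the camera images.
- mains_box: Grey mains switch box fixed to the bench, 85 x 125 x 45 mm (x, y, z), with a orange paddle (rocker) on top. Origin at the centre of its underside; its y axis runs along the paddle towards the white-ridged end. It stands at any one of three places on the bench, turned up to 0.6 rad.
- paddle (a joint): Orange rocker paddle with one white end that carries a white ridge, 36 mm wide, 78 mm long, 8 mm thick, pivoting about the box's x axis 57 mm above the bench. 0 = off, ridged end up; 0.4 rad = fully on, ridged end down against its stop. Starts at 0 to 0.06. About 4 N on the ridge tips it; it stays where it is left.
- paddle_ridge (a point): Top of the white ridge (10 mm round bar, 30 mm long across the paddle) near the end of the paddle that must be pressed, 27 mm from the pivot. It is about 73 mm above the bench when off and 63 mm when on (sinks about 10.5 mm). Moves with the paddle.
- remote: Loose black wireless remote of the dust extractor, 80 x 130 x 36 mm (x, y, z), about 0.5 kg, lying flat on the bench. Origin at the centre of its underside. The green button stands at y = +30 mm, the red one at y = -30 mm of its own frame. It stands at any one of three places, turned up to 0.6 rad.
- green (a joint): Travel of the green start button, 0 = out, 0.008 m = fully in. Starts at 0 to 0.001. It latches by friction: it needs about 4 N to move, stays where it is left and does not spring back; more force at the end only meets a hard stop.
- green_top (a point): Centre of the top of the green button (30 mm diameter); 52 mm above the bench when out, 44 mm when fully in (36 mm is the remote's top). Moves with the button.
- red (a joint): Travel of the red stop button, 0 = out, 0.005 m = in; sprung. Must not be pressed.
- red_top (a point): Centre of the top of the red stop button (24 mm diameter), 44 mm above the bench.
- clamp: Aluminium vacuum clamp fixed to the bench, 210 x 130 x 35 mm (x, y, z), the carved panel lying on the far part of its top. Origin at the centre of its underside. The blue button stands at x = -75 mm of its own frame, on the side nearer the robot. It stands at any one of three places, turned up to 0.35 rad.
- blue (a joint): Travel of the blue clamp button, 0 = out, 0.008 m = fully in. Starts at 0 to 0.001. It latches by friction: it needs about 4 N to move, stays where it is left and does not spring back; more force at the end only meets a hard stop.
- blue_top (a point): Centre of the top of the blue button (30 mm diameter); 51 mm above the bench when out, 43 mm when fully in (35 mm is the clamp's top). Moves with the button.
- panel: Loose carved wooden relief panel, 120 x 115 mm, about 21 mm high over the carving, lying on the clamp; its near edge is about 55 mm from the blue button's centre. Origin at the centre of its underside. Leave it.
- tin: Small jar of wax, 54 mm diameter, 42 mm high, standing beyond the remote. Origin under its centre. Leave it.
- offcut: Wooden offcut, 40 x 55 x 30 mm, lying beyond the mains box. Origin under its centre. Leave it.
- mallet: Wooden carver's mallet, 280 mm long along x, head 60 x 110 x 60 mm at its +x end, lying at the far side. Origin under its middle. Leave it.
- gouge: Gouge with a light wooden handle, 190 mm long along x, 24 mm high, lying nearest the robot. Origin under its middle. Leave it.
- chisel: Chisel with a dark handle, 190 mm long along x, 24 mm high, lying at the far side. Origin under its middle. Leave it.
- case: Red lacquered case, 75 x 200 x 35 mm, with gilt bamboo, lying along the right side. Origin under its centre. Leave it.
- brush: Dusting brush with a wooden handle lying along its own x axis, near the robot on its right; low, under 30 mm high. Leave it.
Not all that is in view belongs to the job. What is shaped like the remote but purple or yellow is not meant.

How it is judged:
By the outcome, as a careful person would: the job done as asked, in the order asked, and still so for the second after the job is handed in, with the robot touching nothing.
It also fails if it takes over 48 s, if anything falls off the work surface, if the arm or the gripper's body presses on something with over 40 N, if the wrist force passes 120 N, or if a joint passes its speed limit or range.

## Working session

There is one attempt and no reset: what is moved stays moved. The work goes in short steps, each a Python script; the robot and the scene stay as the last script left them, time stands still between calls to the robot, and variables do not carry over. Pictures are saved under pics/ and viewed, at most 10 in all, crops included, and the job is handed in when it is done.

```bash
mkdir -p pics; python3 - <<'E'
from station import *
import cv2,numpy as np
for n in("scene","top"):
    im=get_image(n); cv2.imwrite(f"pics/{n}0.png",im[:,:,::-1])
    c=camera_model(n); print(n,c["fx"],c["fy"],c["cx"],c["cy"]); print(np.round(c["view"],3))
o=get_obs();print(o["clock"],o["tcp_rot"],o["wrist_force"])
E
```

```text
scene 430.70429024738104 430.70429024738104 256.5861138203556 193.83012171153
[[ 3.910000e-01  9.200000e-01  1.100000e-02 -1.050430e+02]
 [ 7.290000e-01 -3.030000e-01 -6.140000e-01 -3.344730e+02]
 [-5.610000e-01  2.480000e-01 -7.900000e-01  1.698616e+03]
 [ 0.000000e+00  0.000000e+00  0.000000e+00  1.000000e+00]]
top 389.50052203146265 389.50052203146265 256.5947622263461 186.45498914115072
[[-1.50000e-02 -1.00000e+00 -4.00000e-03 -7.59110e+01]
 [-9.97000e-01  1.50000e-02 -7.30000e-02  4.86671e+02]
 [ 7.30000e-02  3.00000e-03 -9.97000e-01  1.28106e+03]
 [ 0.00000e+00  0.00000e+00  0.00000e+00  1.00000e+00]]
0.1 [ 1.93667793e-01  9.81066953e-01 -6.39446907e-04 -1.05702385e-04] [-0.58143959 -0.0940706   0.4373133 ]
```

View pics/scene0.png

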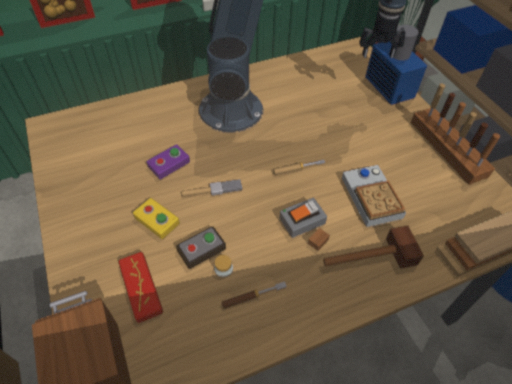

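View pics/top0.png

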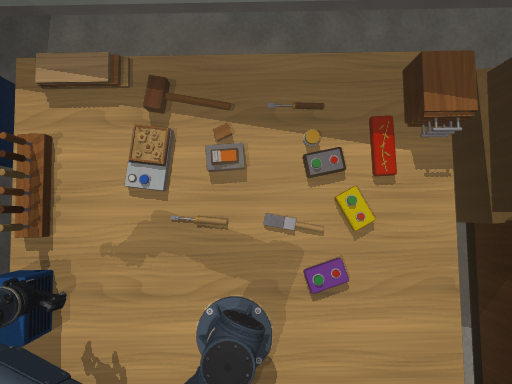

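The top view shows the clamp's blue button at (144,180), the paddle box at (225,156), and the black remote with green at (316,163) and red at (334,159). The scene view has them at about (378,171), (303,213) and (208,237). I'll zoom in to find the white end of the paddle.

```bash
python3 - <<'E'
import cv2,numpy as np
t=cv2.imread("pics/top0.png");s=cv2.imread("pics/scene0.png")
z=lambda im,x,y,w,h,f:cv2.resize(im[y:y+h,x:x+w],None,fx=f,fy=f,interpolation=cv2.INTER_CUBIC)
a=np.vstack([np.hstack([z(t,195,130,65,50,6),z(s,270,185,65,50,6)]),np.hstack([z(t,292,140,65,50,6),z(s,340,155,65,50,6)])])
cv2.imwrite("pics/crop.png",a)
E
```

```text
(no output)
```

View pics/crop.png

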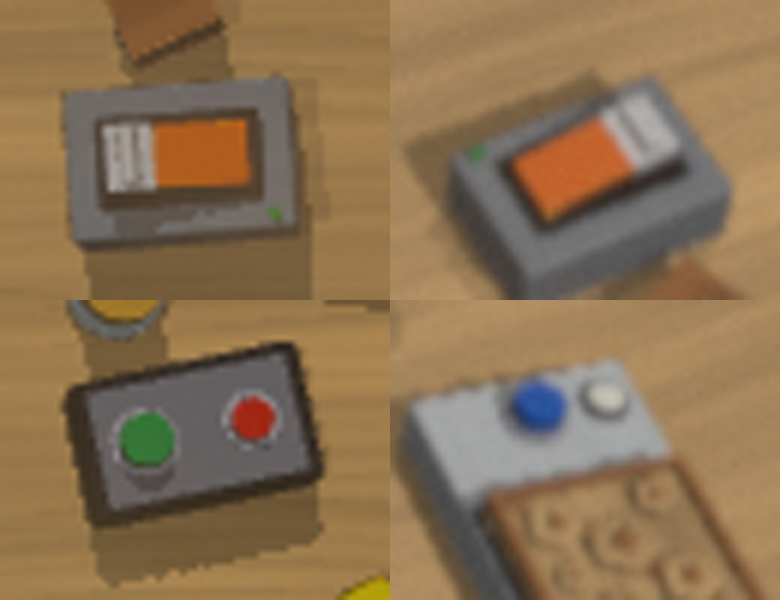

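The crops show the white ridge at the paddle's left (+y) end, at about (216,156) in top and (312,207) in scene. Green sits to the left on the remote, and the blue button is next to a white knob. Next I'll segment these and triangulate.

```bash
cat > tri.py <<'E'
import cv2,numpy as np
from station import camera_model
from scipy.ndimage import label
def cen(im,kind,x,y,r=14):
    h=cv2.cvtColor(im,cv2.COLOR_BGR2HSV).astype(int); H,S,V=h[...,0],h[...,1],h[...,2]
    m={"green":(abs(H-60)<20)&(S>90),"red":((H<8)|(H>172))&(S>140),"blue":(abs(H-112)<12)&(S>130),
       "orange":(H>4)&(H<16)&(S>170)&(V>140),"white":(S<35)&(V>135)}[kind]
    w=np.zeros_like(m);w[y-r:y+r+1,x-r:x+r+1]=1
    l,n=label(m&w)
    if n==0: return None,0
    k=1+np.argmax([(l==i).sum() for i in range(1,n+1)])
    a=np.argwhere(l==k);return a.mean(0)[::-1],len(a)
def tri(pt,ps):
    P=[];N=[]
    for n,p in(("top",pt),("scene",ps)):
        c=camera_model(n);P.append(np.array(c["view"])[:3])
        N.append(((np.array(p)-[c["cx"],c["cy"]])/[c["fx"],c["fy"]]).reshape(2,1))
    X=cv2.triangulatePoints(P[0],P[1],N[0],N[1]);return (X[:3]/X[3]).ravel()
E
python3 - <<'E'
from tri import *
t=cv2.imread("pics/top0.png");s=cv2.imread("pics/scene0.png")
for k,a,b,r in(("white",(216,156),(312,207),9),("orange",(230,156),(300,213),14),("green",(316,163),(208,237),9),("red",(334,159),(195,246),9),("blue",(144,180),(379,173),8)):
    p,n=cen(t,k,*a,r);q,m=cen(s,k,*b,r);print(k,p,n,q,m,None if p is None or q is None else tri(p,q).round(1))
from station import *
print(ik([500,0,200],[0.19367,.98107,0,0]),ik([500,0,200],[0,1,0,0]))
E
```

```text
white [215.74242424 155.72727273] 66 [311.68181818 206.13636364] 88 [584.5  48.5  63.3]
orange [228.13375796 155.12738854] 157 [299.77018634 212.54037267] 161 [586.8   8.2  54.1]
green [316.03225806 162.93548387] 62 [208.66666667 237.0877193 ] 57 [ 557.7 -278.8   45.8]
red [333.68571429 159.31428571] 35 [191.41935484 247.5483871 ] 31 [ 569.5 -337.2   41.7]
blue [143.61016949 178.6779661 ] 59 None 0 None
[ 0.          0.20838322 -0.13412742  1.22828568  0.          0.38980194] [ 0.          0.20838322 -0.13412742  1.22828568  0.          0.        ]
```

```bash
cat > press.py <<'E'
from station import *
import numpy as np
Q=[.70710678,.70710678,0,0]   # tool y along world x
def press(x,y,ztop,zmin,fstop=18):
    """come over, go down quickly to ztop, then 1 mm steps until a hard stop or zmin; retreat"""
    movep([x,y,ztop+60],Q); line_to([x,y,ztop],speed=120)
    f0=get_obs()["wrist_force"]; log=[]; z=ztop
    while z>zmin:
        z-=1; line_to([x,y,z],speed=20)
        o=get_obs(); f=o["wrist_force"]-f0; log.append((z,round(o["tool_pos"][2],1),*np.round(f,1)))
        if abs(f[2])>fstop: break
    for l in log: print(*l)
    line_to([x,y,ztop+60],speed=150); print("clock",get_obs()["clock"])
E
python3 - <<'E'
from tri import *
t=cv2.imread("pics/top0.png");s=cv2.imread("pics/scene0.png")
p,n=cen(t,"blue",144,180,8);q,m=cen(s,"blue",365,172,8);print("blue",p,n,q,m,tri(p,q).round(1))
from press import *
grab()
press(584.5,49.5,78,60.5)
cv2.imwrite("pics/scene1.png",get_image("scene")[:,:,::-1])
E
```

```text
blue [143.61016949 178.6779661 ] 59 [364.46341463 172.31707317] 41 [515.3 287.3  43. ]
77 77.7 0.7 1.4 -1.1
76 76.1 0.6 -0.0 -0.8
75 74.9 1.5 0.3 -0.6
74 73.9 1.2 -0.1 -0.5
73 72.9 0.7 0.2 0.6
72 72.2 1.1 2.0 1.6
71 71.3 -1.0 4.5 3.5
70 70.3 -0.9 4.1 3.9
69 69.2 1.0 4.1 3.7
68 68.2 1.4 4.0 4.5
67 67.1 0.5 3.0 3.7
66 66.0 1.2 2.9 3.6
65 64.9 1.8 2.4 2.4
64 63.9 1.6 2.9 3.1
63 62.9 1.0 2.8 2.0
62 62.2 0.8 2.2 5.7
61 61.9 -2.3 3.0 12.5
60 61.7 -4.7 2.8 18.8
clock 8.8
```

The paddle met its hard stop at z≈62. Green and blue come next, with small xy corrections for the known heights.

```bash
python3 - <<'E'
from press import *
import cv2
press(557,-278,57,42)
cv2.imwrite("pics/top2.png",get_image("top")[:,:,::-1])
E
```

```text
56 56.7 -1.0 -0.8 -0.1
55 55.1 -0.3 -1.0 -0.1
54 53.9 1.0 -0.6 0.4
53 52.9 1.4 -0.7 0.6
52 51.9 1.4 -1.1 0.7
51 51.0 0.6 -0.9 -0.6
50 50.1 -0.5 -0.4 1.5
49 49.0 1.2 -0.2 2.9
48 47.9 0.2 -1.1 2.5
47 46.9 0.6 0.8 2.2
46 45.9 0.8 -0.6 1.8
45 44.9 0.3 0.0 2.3
44 44.1 -0.3 0.1 4.0
43 44.0 -2.3 1.7 12.9
42 43.9 -5.5 2.0 20.3
clock 15.15
```

```bash
python3 - <<'E'
import cv2,numpy as np
s=cv2.imread("pics/scene1.png");t=cv2.imread("pics/top2.png")
z=lambda im,x,y:cv2.resize(im[y:y+50,x:x+65],None,fx=6,fy=6,interpolation=cv2.INTER_CUBIC)
cv2.imwrite("pics/crop2.png",np.hstack([z(s,270,185),z(t,195,130)]))
E
```

```text
(no output)
```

View pics/crop2.png

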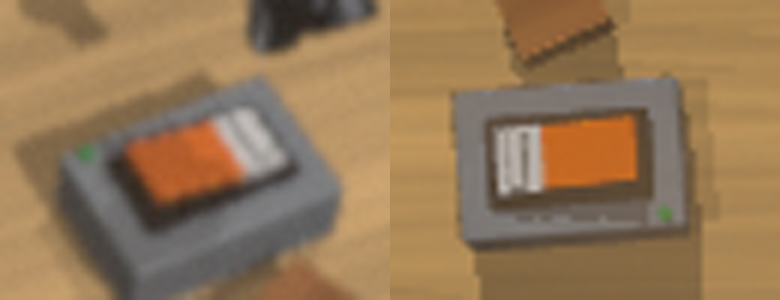

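The crops show the paddle tipped, with the white end down. Green hit its stop at 44 mm, fully in. Blue is last.

```bash
python3 - <<'E'
from press import *
import cv2
press(514.4,285.5,56,41)
movep([350,330,250],Q)
cv2.imwrite("pics/top3.png",get_image("top")[:,:,::-1])
print(get_obs()["clock"],get_obs()["wrist_force"])
E
```

```text
55 55.7 0.3 -0.6 -0.5
54 54.1 -0.1 -1.1 0.1
53 52.9 -0.4 -1.1 -0.2
52 51.9 -0.3 -0.1 0.0
51 50.9 -0.2 -0.8 -0.3
50 50.0 1.2 -1.5 -0.0
49 49.1 -0.4 -0.6 1.9
48 48.0 -0.9 -1.2 2.4
47 46.9 0.1 -1.1 1.7
46 45.9 0.7 -0.7 1.9
45 44.9 -0.3 -0.7 0.1
44 43.9 0.2 -0.6 1.7
43 43.1 -0.3 -0.4 4.0
42 43.0 -2.5 -3.7 13.8
41 42.9 -5.6 -3.3 22.3
clock 22.2833
23.2083 [-0.29856454  0.41175048  0.23628556]
```

View pics/top3.png

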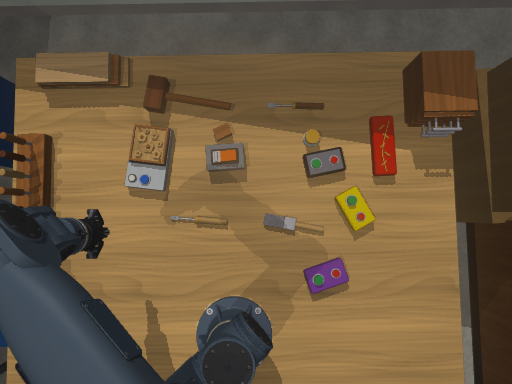

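The top view shows everything where it was: remote at (324,162), clamp and panel at (150,157). All three switches reached their stops and the arm is clear.

```bash
python3 -c "
from station import *
print(close_job())"
```

```text
the job is handed in; nothing more can be done
None
```

I pressed the paddle, then the green button, then the blue button, each down to its hard stop; nothing else appears to have moved, and the job was handed in at about 23 s.

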